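# Fit the taper key of a mixer hub

### The arm

A 7-joint arm with a two-finger parallel gripper is mounted at the origin on a cart in front of the work surface, level with it; the furniture and walls round the work are solid. World frame = base frame: x ahead of the robot, y to its left, z up, the work surface at z = 0. Lengths are in m, angles in rad, forces in N, time in s.
With the tool pointing down it reaches from about 0.425 to 0.875 m from the base axis. Payload 4.7 kg.
Tool frame: the origin (TCP) lies at the very end of the fingers, on their centre line; the grasp point (between the pads) lies 19 mm behind it; z points along the fingers, y is the direction in which the jaws open and shut (so a half turn about z gives the same grasp; the last joint's range is limited). The gripper opens to 87 mm and grips with 3 to 60 N. Pads are 19 mm wide; open, the fingers measure 117 mm over their backs; the gripper's body (75 mm by 190 mm) begins 51 mm behind the grasp point.
Start: joints at [1.225, 0.321, -0.07, 1.45, 0.023, 1.371, -0.057], TCP at [0.229, -0.608, 0.223] pointing down, gripper open.
Joint ranges: [-2.86, 2.86], [-0.3, 2.09], [-1.38, 1.24], [0.06, 2.45], [-1.56, 4.7], [0.09, 2.05], [-2.69, 2.69]. Speed limits (rad/s): [2.57, 2.57, 3.14, 3.14, 3.14, 3.14, 3.14].

### API

Orientations are given as a rotation vector (axis times angle).
In Python, from bench import ctrl gives the robot as it stands. The module is installed in compiled form; this text tells all that it offers.
- The arm moves only by the tool move_arm, never from a script. Its arguments are lists of equal length, an entry for each row: "dp": the shift along the tool's x, y, z in units of 30 mm (1.0 is 30 mm), a list of three; "turn": the turn about the tool's z in units of 5 degrees (1.0 is 5 degrees); "jaw": the opening, from -1 (shut) to 1 (fully open). A call has 1 to 5 rows; each row is the pose to reach, as a shift and turn from the pose commanded when the call began, along the tool's axes at that moment; what a row does not reach only later rows make up. A row lasts 1/10 s, in which the tool goes at most 50 mm and 8.59 degrees, less where a joint would pass 70% of its speed; a pose out of reach is approached as far as the arm can. A call with a gripper value outside its range is refused whole. The fingers move at their own pace and stop on an object; "grip_force" is the grip in N (left out, the last holds). Time passes only in rows, so rows that repeat a pose let the fingers close. It gives the time, the measured TCP pose, the force and the opening at its end, in the units of the state.
- ctrl.get_state(): the state, without advancing time (a new reading comes with each control period).
- ctrl.get_image(name): name is "side" or "top"; returns the picture (400x640x3 uint8, red, green, blue); there is no depth.
- ctrl.camera_info(name): a dict with "intrinsics" (3x3 intrinsics, pixels), "dist" ([k1, k2, p1, p2, k3] as OpenCV has them; the pictures are not rectified), "extrinsics" (4x4, takes a point from world to camera coordinates). Camera axes: x right, y up, looking along -z (the intrinsics and any distortion apply to the point x, -y, -z); pixel columns grow to the right and rows downward; lengths in m; the calibration is good to about 2 mm. A picture is of the moment at which its call begins. camera_info takes no time and is no camera call.
- ctrl.close_job(): hands the job in, once; it reports no verdict.
Trained networks look in the newest picture that a camera, given by its name, has taken for a name from the list of things; names that differ only in an ending like _2 or _b are one class to them, and where a whole thing is asked for, a point or a joint stands for the part that bears it (a point fixed in the world has none). Each returns a list of dicts, best first, with "confidence" (0 to 1); they miss things now and then, are a little off and sometimes report something else, mostly with a low value. They report only what shows in the picture. A call takes as long as a camera call.
- ctrl.look_for(camera, target): "rect" ([centre column, centre row, width, height] in pixels, round what is visible of it).
- ctrl.masks_of(camera, target): "region" (400x640 bool, what is visible of it) and "rect" ([centre column, centre row, width, height] in pixels, round what is visible of it).
The state is a dict: "time": time; "joint_positions": joint angles; "qd": joint speeds; "joint_torque": joint torques, N m; "position": TCP position; "tool_rot": TCP orientation; "ft_force": force on the tool from outside, world axes, zero at the start; "torque": the same for the moment, N m; "grip_width": opening from 0.0 (shut) to 1.0 (fully open).
Only numpy, scipy, OpenCV 4.12 (cv2) and the standard library are available. Lean on these libraries where they do the work, as an engineer would, in place of code of your own. Each camera call takes 0.05 s, during which the arm holds its last target. There are 200 camera calls.

### The job

The round hub of the small mixer drive is loose on its shaft. Lift the gib-head taper key out of its slotted stand, set it upright, tip down, in the keyway between the shaft's flat and the hub's cheek with its sloping face to the cheek, and press or tap it down until it is wedged tight and resists a push of about 15 N. Go by feel: the play of the shaft differs each time, and more than about 20 N splits the hub; let go of the key at the end and leave the things around as they are.

Things in the scene. Friction and masses are not known exactly. Their poses are not given: they have to be found in the camera images.
- drive: mixer drive, fixed: grey motor housing (120 x 108 mm, 38 mm high) with a round aluminium hub (92 mm diameter, 40 to 84 mm above the worktop). Origin on the hub's axis at worktop level; z up; x points from the shaft along the keyway to the cheek. The steel shaft stub (28 mm diameter, flat on its +x side) ends 4 mm over the hub and stands up to 1.75 mm off-centre along x, anew each time, unreported.
- keyway (a point): mouth of the keyway, in the plane of the hub's top (84 mm up), 15.75 mm in +x from the drive's origin; axes as the drive's. The keyway is 18 mm wide (y) and 44 mm deep. In x it reaches from the shaft's upright flat (4 to 7.5 mm to -x of this point) to the cheek (4 mm to +x). The key becomes snug with its tip 12 to 33 mm below this plane; from there the push grows by 6 to 12 N per mm.
- cheek_top (a point): middle of the upper edge of the cheek, the dark steel block at the +x end of the keyway, flush with the hub's top; axes as the drive's. Its face leans 1:6 into the gap (1 mm per 6 mm of depth), matching the key. The cheek is sprung and yields in +x with 60 N per mm. Friction keeps the key where it is left.
- key_stand: white plastic block, 60 x 60 mm, 44 mm high, on a 74 x 76 mm foot, fixed. Two lugs (16 mm wide in y, 14 mm high, top at 58 mm) stand before and behind a slot (15 x 17 mm) and carry the key's head, so that fingers can pass beside the head. Origin: centre of its underside; z up; x and y parallel to the key's (within 0.01 rad).
- key: steel gib-head taper key, about 140 g, 74 mm long, upright. Origin level with the tip, on the blade's upright face, mid-width; z up, x from the upright to the sloping face. Blade 50 mm long, 14 mm wide (y), upright face at x = 0, other face at x = 6 mm + 1/6 of the height above the tip; the last 6 mm narrow to a nose 3 mm (x) by 10 mm (y). It goes in with its x along the drive's x.
- key_head (a point): centre of the key's head, a steel block 24 mm (x) by 24 mm (y) by 24 mm high: 62 mm above the tip, 12 mm below the head's flat top, 6 mm in key +x from the tip. Grasp here, across y. Axes as the key's. In the stand it is 70 mm above the worktop.
- key_tip (a point): middle of the blunt lower end of the key (3 mm in key +x from the key body's origin). Axes as the key's.
- battery: small cell, 14 x 51 x 14 mm, loose bystander near the front edge; origin at its underside
- timer: white bench timer with buttons, 58 x 66 x 19 mm, loose bystander near the front edge; origin at its underside
- spatula: thin metal spatula with a thick middle, 189 mm long, loose bystander near the front edge; origin at its underside

How it is judged:
On the way:
1. the key's tip is in the keyway, at least 6 mm below the hub's top, key upright (z of key_tip in the frame of keyway below -0.006 m and horizontal distance between key_tip and keyway below 0.01 m and angle between key's own z axis and vertical below 0.2 rad).
At the end, for the whole second after the job is handed in: the key stands upright (0.12 rad) and still in the keyway, let go, sloping face to the cheek, lined up with the drive (0.2 rad), its tip over 10 mm below the hub top and within 8 mm of the keyway middle, and wedged: it bears on the hub with over 14 N by itself (a 15 N push gives about 17 to 25 N) (contact force between key and drive above 14 N and z of key_tip in the frame of keyway below -0.01 m and horizontal distance between key_tip and keyway below 0.008 m and angle between key's own z axis and vertical below 0.12 rad and angle between the x axis of key and the x axis of drive, either way round below 0.2 rad and x of key_head in the frame of keyway above -0.003 m and linear speed of key below 0.01 m/s); the robot touches nothing.
It fails at once if the key was forced: it bore on the hub with more than 34 N (a push of well over 20 N) (contact force between key and drive above 34 N).
It fails at once if the robot itself pushed on the drive with more than 30 N (contact force between the arm and drive above 30 N).
It fails at once if a bystander was moved by more than 30 mm (distance of any of battery, timer, spatula from where it was at the start of the episode above 0.03 m).
It also fails if it takes over 48 s, if anything falls off the work surface, if the arm or the gripper's body presses on something with over 40 N, if the wrist force passes 120 N, or if a joint passes its speed limit or range.

## Working session

There is one attempt and no reset: what is moved stays moved. The work goes in short steps, Python scripts to look and compute and a tool call to move; the robot and the scene stay as the last step left them, time stands still between calls to the robot, and variables do not carry over. Pictures are saved under pics/ and viewed, about 8 in all and at most 12, crops included, and the job is handed in when it is done.

Besides the shell and the picture viewer there is one more tool, called after "Request:" by a JSON object that holds its "method" and its "body". move_arm: Moves the arm, as the interface text tells. Its arguments: {"type":"object","properties":{"dp":{"type":"array","items":{"type":"array","items":{"type":"number"}}},"turn":{"type":"array","items":{"type":"number"}},"jaw":{"type":"array","items":{"type":"number"}},"grip_force":{"type":"number"}},"required":["dp","turn","jaw"]}

```bash
mkdir -p pics; cat > h.py <<'E'
import numpy as np, cv2
from bench import ctrl
def cam(n):
    c=ctrl.camera_info(n); return np.array(c["intrinsics"],float),np.array(c["dist"],float),np.array(c["extrinsics"],float)
F=np.diag([1.,-1,-1])
def proj(n,P):
    K,d,E=cam(n); P=np.atleast_2d(P); C=(P@E[:3,:3].T+E[:3,3])@F
    return cv2.projectPoints(C,np.zeros(3),np.zeros(3),K,d)[0][:,0]
def ray(n,px):
    K,d,E=cam(n); u=cv2.undistortPoints(np.array(px,float).reshape(-1,1,2),K,d)[:,0]
    D=np.c_[u,np.ones(len(u))]@F@E[:3,:3]; o=-E[:3,:3].T@E[:3,3]; return o,D
def atz(n,px,z):
    o,D=ray(n,px); return o+D*((z-o[2])/D[:,2:3])
E
python3 - <<'E'
from h import *
for n in("side","top"):
    im=ctrl.get_image(n); cv2.imwrite(f"pics/{n}0.png",im[:,:,::-1])
    print(n,np.round(-cam(n)[2][:3,:3].T@cam(n)[2][:3,3],3), cam(n)[0][0,0])
    for t in("drive","key","key_stand","key_head","keyway","cheek_top","key_tip","battery","timer","spatula"):
        print(t,[(np.round(r["rect"],1).tolist(),round(r["confidence"],2)) for r in ctrl.look_for(n,t)[:2]])
s=ctrl.get_state();print(s["time"],s["position"],s["tool_rot"],s["ft_force"],s["grip_width"])
E
```

```text
side [ 0.119 -0.595  0.597] 441.3024498952739
drive [([323.0, 167.9, 71.4, 57.9], 0.84), ([386.1, 234.9, 21.4, 22.4], 0.3)]
key [([387.9, 234.6, 17.5, 27.3], 0.57)]
key_stand [([380.9, 255.6, 53.9, 51.5], 0.84)]
key_head [([389.0, 235.3, 17.2, 28.8], 0.76)]
keyway []
cheek_top [([322.1, 167.1, 72.9, 61.7], 0.83), ([329.4, 317.9, 112.0, 19.9], 0.18)]
key_tip []
battery [([262.2, 239.1, 19.0, 21.9], 0.45)]
timer [([229.2, 190.4, 36.5, 27.0], 0.57)]
spatula [([328.6, 318.6, 115.9, 18.7], 0.59)]
top [ 0.3   -0.063  0.91 ] 382.5526857767868
drive []
key [([391.5, 199.2, 11.3, 13.4], 0.52)]
key_stand [([385.8, 206.2, 35.4, 37.7], 0.79)]
key_head [([391.1, 198.1, 17.4, 12.8], 0.63)]
keyway [([283.2, 187.8, 47.9, 53.6], 0.87)]
cheek_top [([281.2, 190.4, 45.9, 59.2], 0.57)]
key_tip [([388.6, 197.8, 13.5, 9.5], 0.42)]
battery []
timer [([253.6, 269.2, 30.6, 29.9], 0.77)]
spatula [([409.8, 270.0, 28.4, 72.6], 0.54)]
1.1 [ 0.22879381 -0.60840482  0.22257366] [ 3.09083573e+00  5.62154197e-01 -1.67339294e-04] [-0.358172    0.37709222  0.66100238] 0.9976110257285721
```

```bash
python3 - <<'E'
import cv2,numpy as np
a=cv2.imread("pics/top0.png"); b=cv2.imread("pics/side0.png")
A=cv2.resize(a[150:250,240:440],None,fx=4,fy=4,interpolation=3)
B=cv2.resize(b[130:290,270:430],None,fx=2.5,fy=2.5,interpolation=3)
cv2.imwrite("pics/c0.png",A); 
B=cv2.resize(b[130:290,270:430],None,fx=3.6,fy=3.6,interpolation=3); cv2.imwrite("pics/c1.png",B)
E
```

```text
(no output)
```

View pics/c0.png

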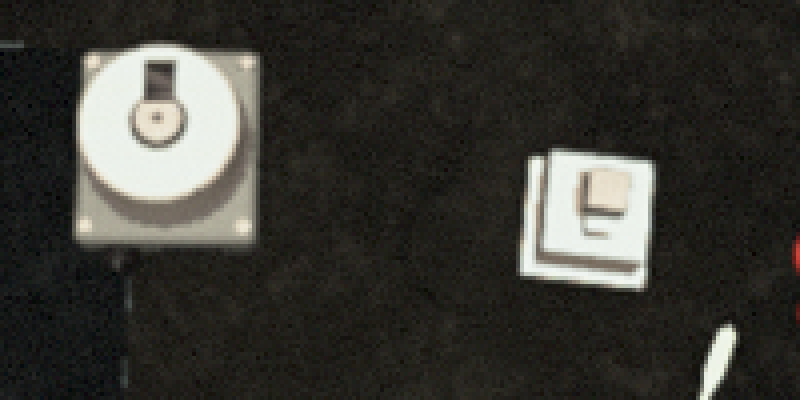

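View pics/c1.png

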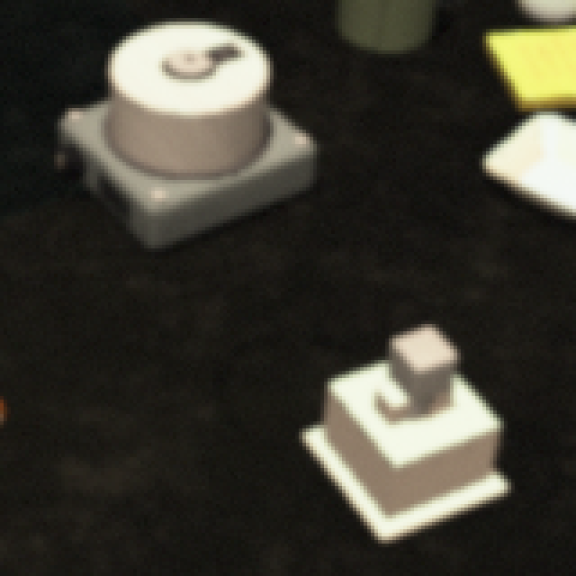

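View pics/top0.png

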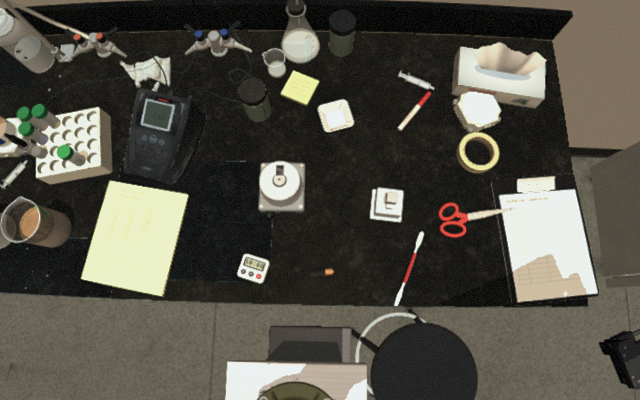

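Top view: the drive is at about (281,187), with the dark keyway above the shaft, so drive x is roughly world +x. The stand is at (386,206) with the key head at (391,198). The side view shows the same layout. Next I'll measure both.

```bash
python3 - <<'E'
from h import *
from scipy.optimize import least_squares as ls
for n,roi in(("top",(255,155,310,215)),("side",(290,130,350,180))):
    im=cv2.imread(f"pics/{n}0.png"); g=cv2.cvtColor(im,6)
    x0,y0,x1,y1=roi; G=g[y0:y1,x0:x1]; m=((G>205)*255).astype(np.uint8)
    k,l,st,c=cv2.connectedComponentsWithStats(m); i=1+np.argmax(st[1:,4])
    ct=max(cv2.findContours((l==i).astype(np.uint8),0,1)[0],key=len)
    ct=cv2.convexHull(ct)[:,0]+[x0,y0]
    P=atz(n,ct,.084)[:,:2]
    r=ls(lambda p:np.hypot(*(P-p[:2]).T)-p[2],[*P.mean(0),.046],loss="soft_l1",f_scale=.001)
    print(n,"hub",r.x,np.abs(r.fun).max(),len(P))
    c=r.x[:2]; # dark pixels inside the hub
    ys,xs=np.nonzero(G<100); Q=np.c_[xs+x0,ys+y0]; W=atz(n,Q,.084)[:,:2]; W=W[np.hypot(*(W-c).T)<.038]
    print(" dark",W.mean(0)-c,len(W))
    for t in("key_head","key"):
        q=ctrl.masks_of(n,t)
        if q:
            M=q[0]["region"]; ys,xs=np.nonzero(M); print(t,q[0]["confidence"],M.sum(),q[0]["rect"],atz(n,[[xs.mean(),ys.mean()]],.082 if n=="top" else .075))
# housing corners / stand corners clicked (top crop: x/4+240,y/4+150)
f=lambda L:[[(a+.5)/4+239.5,(b+.5)/4+149.5] for a,b in L]
print("housing",atz("top",f([(80,52),(259,52),(257,244),(75,242)]),.038).round(4).tolist())
print("stand44",atz("top",f([(550,150),(656,160),(641,259),(543,252)]),.044).round(4).tolist())
print("head82",atz("top",f([(588,168),(632,171),(627,215),(583,212)]),.082).round(4).tolist())
f=lambda L:[[a/3.6+270,b/3.6+130] for a,b in L]
print("head82side",atz("side",f([(390,343),(433,324),(460,351),(413,372)]),.082).round(4).tolist())
E
```

```text
top hub [0.55486414 0.04452686 0.04468438] 0.0006670440664177935 23
 dark [0.02389738 0.00081493] 41
key_head 0.58 137 [392.6, 197.7, 16.1, 13.3] [[ 0.51786094 -0.20652512  0.082     ]]
key 0.53 127 [389.1, 198.4, 8.5, 13.0] [[ 0.51730238 -0.20712461  0.082     ]]
side hub [0.55562446 0.04315509 0.04471215] 0.0015745338348085655 23
 dark [0.02511524 0.00227842] 11
key_head 0.54 316 [387.0, 232.8, 20.2, 23.2] [[ 0.51742472 -0.21439419  0.075     ]]
key 0.59 340 [386.6, 236.4, 22.7, 27.0] [[ 0.51728053 -0.21456599  0.075     ]]
housing [[0.6119, 0.0996, 0.038], [0.6137, -0.0085, 0.038], [0.4953, -0.011, 0.038], [0.4945, 0.0957, 0.038]]
stand44 [[0.554, -0.1821, 0.044], [0.5492, -0.2448, 0.044], [0.4893, -0.2344, 0.044], [0.4924, -0.1773, 0.044]]
head82 [[0.5328, -0.1982, 0.082], [0.5316, -0.223, 0.082], [0.506, -0.2196, 0.082], [0.5073, -0.1949, 0.082]]
head82side [[0.5109, -0.1996, 0.082], [0.5369, -0.2, 0.082], [0.5356, -0.2211, 0.082], [0.5077, -0.2205, 0.082]]
```

```bash
cat >> h.py <<'E'
from scipy.spatial.transform import Rotation as R
def plan(target,yaw):
    "yaw = wanted heading of tool x axis (mod pi)"
    s=ctrl.get_state(); T=R.from_rotvec(s["tool_rot"]).as_matrix(); p=np.array(s["position"])
    h=np.arctan2(T[1,0],T[0,0]); d=(yaw-h+np.pi/2)%np.pi-np.pi/2
    print("t",round(s["time"],2),"p",p.round(4),"yaw",h.round(4),"tilt",np.round(T[2],4),"F",np.round(s["ft_force"],2),"w",round(s["grip_width"]*87,1),"q",np.round(s["joint_positions"],2))
    print("dp",((T.T@(np.array(target)-p))/.03).round(3).tolist(),"turn",round(-np.degrees(d)/5,3))
E
python3 - <<'E'
from h import *
plan([.521,-.2095,.16],-.09)
E
```

```text
t 1.3 p [ 0.2288 -0.6084  0.2226] yaw 0.3598 tilt [-1.e-04  1.e-04 -1.e+00] F [ 0.47 -0.24  0.05] w 86.8 q [ 1.23  0.32 -0.07  1.45  0.02  1.37 -0.06]
dp [13.797, -9.017, 2.085] turn 5.154
```

Request:
{"method": "move_arm", "body": {"dp": [[1.4,-0.9,0],[2.8,-1.8,0],[4.2,-2.7,0],[5.6,-3.6,0.3],[7.0,-4.5,0.6]], "turn": [0.5,1,1.5,2,2.6], "jaw": [1,1,1,1,1]}}

```text
time: 1.8
position: [0.3781, -0.4077, 0.2052]
tool_rot: [3.134, 0.205, 0.001]
ft_force: [0.6, -0.1, -0.2]
grip_width: 0.997
```

```bash
python3 -c "
from h import *
plan([.521,-.2095,.16],-.09)"
```

```text
t 1.8 p [ 0.3781 -0.4077  0.2052] yaw 0.1308 tilt [ 8.0e-04  1.4e-03 -1.0e+00] F [ 0.64 -0.11 -0.21] w 86.7 q [ 0.96  0.14 -0.2   1.71  0.03  1.3  -0.69]
dp [5.582, -5.933, 1.503] turn 2.53
```

Request:
{"method": "move_arm", "body": {"dp": [[1.1,-1.2,0.3],[2.2,-2.4,0.6],[3.4,-3.6,0.9],[4.5,-4.8,1.2],[5.5,-5.9,1.5]], "turn": [0.5,1,1.5,2,2.5], "jaw": [1,1,1,1,1]}}

```text
time: 2.3
position: [0.5183, -0.2099, 0.1599]
tool_rot: [3.138, -0.136, 0.002]
ft_force: [1.5, 0.2, 0.1]
grip_width: 1.003
```

Request:
{"method": "move_arm", "body": {"dp": [[0,0,0],[0,0,0]], "turn": [0,0], "jaw": [0.0,0.0]}}

```text
time: 2.5
position: [0.5175, -0.2107, 0.1596]
tool_rot: [-3.139, 0.128, 0.001]
ft_force: [-0.1, -0.2, -0.0]
grip_width: 0.896
```

```bash
python3 -c "
from h import *
plan([.521,-.2095,.051],-.09)
ims=[]
for n in('top','side'):
    im=ctrl.get_image(n)[:,:,::-1].copy(); cv2.imwrite(f'pics/{n}1.png',im)
    p=proj(n,[[.521,-.2095,.082],ctrl.get_state()['position']]);print(n,p)
    u,v=p[0].astype(int); ims.append(cv2.resize(im[v-45:v+45,u-45:u+45],None,fx=4.4,fy=4.4,interpolation=2))
cv2.imwrite('pics/c2.png',np.hstack(ims))
"
```

```text
t 2.5 p [ 0.5175 -0.2107  0.1596] yaw -0.0817 tilt [-6.e-04  0.e+00 -1.e+00] F [-0.15 -0.18 -0.01] w 77.9 q [ 0.67  0.19 -0.37  1.75  0.07  1.21 -1.37]
dp [0.115, -0.048, 3.619] turn 0.096
top [[391.73858066 196.80185575]
 [399.79741656 189.11644075]]
side [[386.67210031 226.5674394 ]
 [392.21274954 193.16428993]]
```

View pics/c2.png

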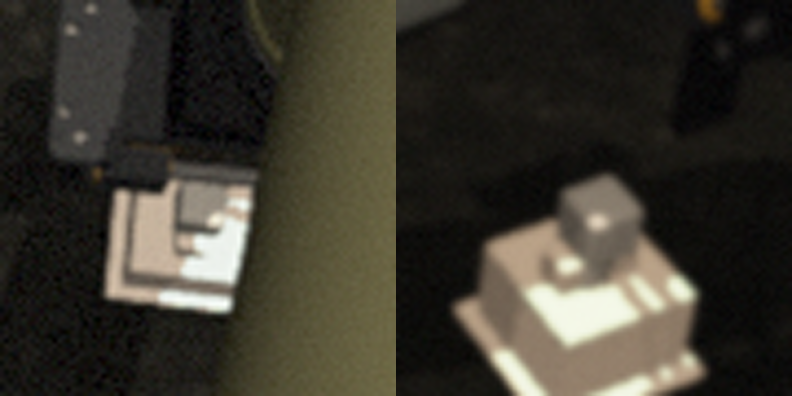

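Request:
{"method": "move_arm", "body": {"dp": [[0.1,0,1],[0.1,0,2],[0.1,0,3],[0.1,0,3.5],[0.1,0,3.62]], "turn": [0.1,0.1,0.1,0.1,0.1], "jaw": [0.6,0.6,0.6,0.6,0.6], "grip_force": 40}}

```text
time: 3.1
position: [0.5182, -0.2133, 0.0496]
tool_rot: [-3.137, 0.151, 0.005]
ft_force: [-0.1, 0.6, -0.6]
grip_width: 0.803
```

Request:
{"method": "move_arm", "body": {"dp": [[0,0,0],[0,0,0],[0,0,0],[0,0,0],[0,0,0]], "turn": [0,0,0,0,0], "jaw": [-1,-1,-1,-1,-1], "grip_force": 40}}

```text
time: 3.6
position: [0.5205, -0.2123, 0.0519]
tool_rot: [3.138, -0.147, 0.002]
ft_force: [-0.0, -0.3, -0.3]
grip_width: 0.432
```

Request:
{"method": "move_arm", "body": {"dp": [[0,0,0],[0,0,0],[0,0,0]], "turn": [0,0,0], "jaw": [-1,-1,-1]}}

```text
time: 3.9
position: [0.5206, -0.2101, 0.0517]
tool_rot: [-3.136, 0.145, -0.0]
ft_force: [-1.2, 5.3, 5.0]
grip_width: 0.27
```

Request:
{"method": "move_arm", "body": {"dp": [[0,0,0],[0,0,-0.5],[0,0,-1.5],[0,0,-2.5],[0,0,-3.5]], "turn": [0,0,0,0,0], "jaw": [-1,-1,-1,-1,-1]}}

```text
time: 4.4
position: [0.5195, -0.2134, 0.1579]
tool_rot: [3.136, -0.149, -0.001]
ft_force: [0.6, -0.2, -1.0]
grip_width: 0.275
```

Request:
{"method": "move_arm", "body": {"dp": [[0,0,-0.5],[0,0,-0.6],[0,0,-0.6]], "turn": [0,0,0], "jaw": [-1,-1,-1]}}

```text
time: 4.7
position: [0.5196, -0.2126, 0.1738]
tool_rot: [3.138, -0.148, -0.001]
ft_force: [0.1, 0.3, -1.6]
grip_width: 0.274
```

```bash
python3 -c "
from h import *
plan([.5708,.0444,.175],.022)
p=np.array(ctrl.get_state()['position'])
ims=[]
for n in('top','side'):
    im=ctrl.get_image(n)[:,:,::-1].copy(); cv2.imwrite(f'pics/{n}2.png',im)
    q=proj(n,[p,p+[0,0,.019],p-[0,0,.043]]);print(n,q)
    u,v=q[0].astype(int); ims.append(cv2.resize(im[v-35:v+35,u-35:u+35],None,fx=5.6,fy=5.6,interpolation=2))
cv2.imwrite('pics/c3.png',np.hstack(ims))
"
```

```text
t 4.7 p [ 0.5196 -0.2126  0.1738] yaw -0.0945 tilt [-5.e-04  5.e-04 -1.e+00] F [ 0.14  0.28 -1.63] w 23.8 q [ 0.67  0.18 -0.37  1.73  0.07  1.24 -1.38]
dp [0.89, -8.691, -0.044] turn -1.335
top [[401.11536443 185.87955114]
 [402.99786946 183.14875747]
 [397.16834781 191.60181824]]
side [[394.55621608 185.26920407]
 [396.23230891 175.50768567]
 [390.97614485 206.13269233]]
```

View pics/c3.png

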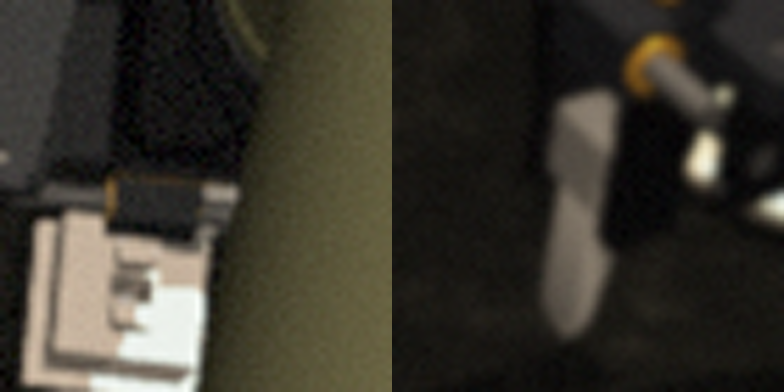

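```bash
cat >> h.py <<'E'
def keypts():
    V=[]
    for y in(-1,1):
        V+=[(0.,y*5,0),(3,y*5,0),(0,y*7,6),(7,y*7,6),(0,y*7,50),(14.33,y*7,50)]
    V=np.array(V,float); V[V[:,2]==0,0]+=1.5*0
    H=np.array([(x,y,z) for x in(-6,18) for y in(-12,12) for z in(50,74)],float)
    return V/1000,H/1000
def overlay(im,n,hc,yaw,sc,off,col):
    "outline of key with head centre hc, yaw of key x"
    for P in keypts():
        W=(P-[.006,0,.062])@R.from_euler('z',yaw).as_matrix().T+hc
        h=cv2.convexHull(((proj(n,W)-off+.5)*sc).astype(np.float32)).astype(int)
        cv2.polylines(im,[h],True,col,1)
E
python3 -c "
from h import *
p=np.array(ctrl.get_state()['position'])+[0,0,.019]
im=cv2.imread('pics/side2.png'); ims=[]
for k,yaw in enumerate((-.0945,np.pi-.0945)):
    off=np.array([360,160]); I=cv2.resize(im[160:220,360:420],None,fx=6.6,fy=6.6,interpolation=2)
    overlay(I,'side',p,yaw,6.6,off,(0,255,0)); ims.append(I)
cv2.imwrite('pics/c4.png',np.hstack(ims))
"
```

```text
(no output)
```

View pics/c4.png

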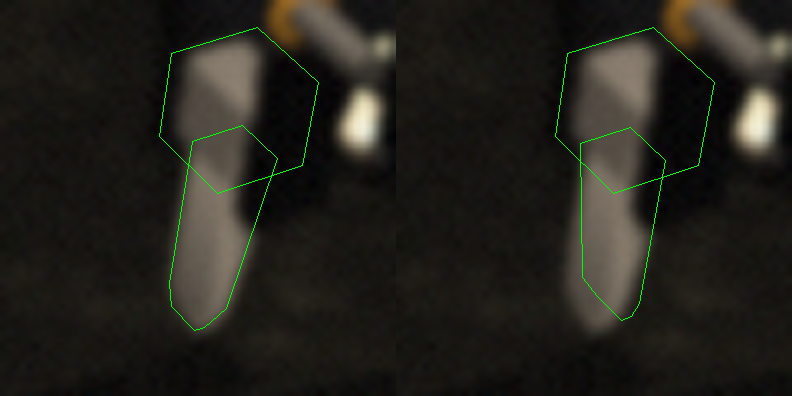

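The model outline fits the key with its sloping face towards +x, so no half turn is needed. Next I'll move it over the keyway.

Request:
{"method": "move_arm", "body": {"dp": [[0.1,-1,0],[0.3,-2.3,0],[0.4,-3.6,0],[0.6,-4.9,0],[0.7,-6.0,0]], "turn": [-0.2,-0.4,-0.6,-0.8,-1], "jaw": [-1,-1,-1,-1,-1]}}

```text
time: 5.3
position: [0.5572, -0.0325, 0.1725]
tool_rot: [-3.141, 0.007, 0.004]
ft_force: [0.1, 0.1, -2.0]
grip_width: 0.269
```

```bash
python3 -c "
from h import *
plan([.5733,.0442,.145],.022)
print(atz('top',[[158.5/4+239.6,119.5/4+149.6]],.088))
"
```

```text
t 5.3 p [ 0.5572 -0.0325  0.1725] yaw -0.0046 tilt [-2.5e-03 -9.0e-04 -1.0e+00] F [ 0.06  0.09 -1.99] w 23.4 q [ 0.46  0.19 -0.5   1.73  0.1   1.24 -1.64]
dp [0.527, -2.56, 0.917] turn -0.304
[[0.5548032  0.04369819 0.088     ]]
```

Request:
{"method": "move_arm", "body": {"dp": [[0.2,-0.9,0.1],[0.4,-1.8,0.3],[0.53,-2.45,0.6],[0.53,-2.56,0.9],[0.53,-2.56,0.9]], "turn": [-0.1,-0.2,-0.3,-0.3,-0.3], "jaw": [-1,-1,-1,-1,-1]}}

```text
time: 5.8
position: [0.5723, 0.0415, 0.1444]
tool_rot: [3.141, 0.032, -0.008]
ft_force: [-0.4, -0.6, -1.9]
grip_width: 0.276
```

Request:
{"method": "move_arm", "body": {"dp": [[0,0,0],[0,0,0]], "turn": [0,0], "jaw": [-1,-1]}}

```text
time: 6.0
position: [0.5744, 0.0398, 0.1473]
tool_rot: [3.141, 0.026, 0.0]
ft_force: [0.2, 0.3, -0.5]
grip_width: 0.27
```

```bash
python3 -c "
from h import *
plan([.5733,.0442,.145],.022)
p=np.array(ctrl.get_state()['position']); hc=p+[0,0,.019]
c=np.array([.5551,.0441]);a=np.linspace(0,6.28,60)
ims=[]
for n in('top','side'):
    im=ctrl.get_image(n)[:,:,::-1].copy(); cv2.imwrite(f'pics/{n}3.png',im)
    q=proj(n,hc-[0,0,.05])[0]; u,v=q.astype(int); off=np.array([u-30,v-30]); s=6.6
    I=cv2.resize(im[v-30:v+30,u-30:u+30],None,fx=s,fy=s,interpolation=2); J=I.copy()
    if n=='side': overlay(I,n,hc,.022,s,off,(0,255,0))
    C=np.c_[c+.046*np.c_[np.cos(a),np.sin(a)],0*a+.084]
    cv2.polylines(I,[((proj(n,C)-off+.5)*s).astype(int)],True,(255,0,255),1)
    K=[c+R.from_euler('z',.022).as_matrix()[:2,:2]@[15.75e-3+x,y] for x,y in((-.0055,-.009),(.004,-.009),(.004,.009),(-.0055,.009))]
    cv2.polylines(I,[((proj(n,np.c_[K,[.084]*4])-off+.5)*s).astype(int)],True,(0,255,255),1)
    ims+= [I] if n=='top' else [J,I]
cv2.imwrite('pics/c5.png',cv2.resize(np.hstack(ims[1:]),None,fx=1,fy=1)); cv2.imwrite('pics/c5t.png',ims[0])
"
```

```text
t 6.0 p [0.5744 0.0398 0.1473] yaw 0.0169 tilt [-0.e+00  9.e-04 -1.e+00] F [ 0.22  0.28 -0.54] w 23.5 q [ 0.36  0.26 -0.55  1.72  0.14  1.2  -1.78]
dp [-0.034, -0.149, 0.075] turn -0.059
```

View pics/c5.png

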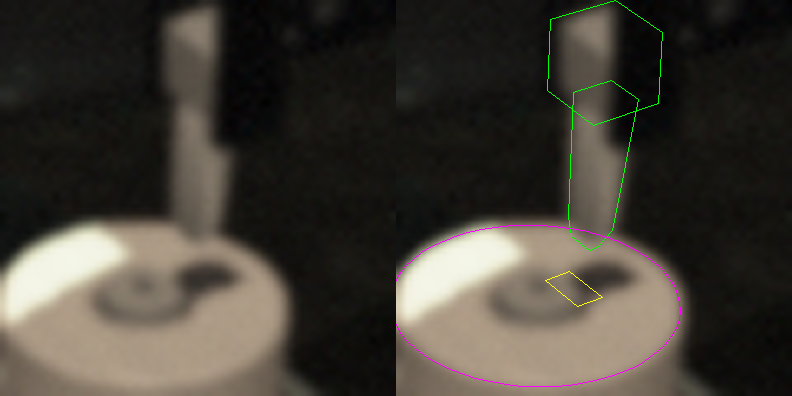

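```bash
python3 -c "
from h import *
c=np.array([.5551,.0441]);a=np.linspace(0,6.28,60);Y=R.from_euler('z',.022).as_matrix()[:2,:2]
ims=[]
for n,w in(('top0',25),('side0',22)):
    im=cv2.imread(f'pics/{n}.png'); n=n[:-1]
    u,v=proj(n,[*c,.084])[0].astype(int); off=np.array([u-w,v-w]); s=390/(2*w)
    I=cv2.resize(im[v-w:v+w,u-w:u+w],(390,390),interpolation=2); ims.append(I.copy())
    L=lambda P,col,cl:cv2.polylines(I,[((proj(n,P)-off+.5)*s).astype(int)],cl,col,1)
    L(np.c_[c+.014*np.c_[np.cos(a),np.sin(a)],0*a+.088],(255,0,0),True)
    for x,z,k in((10,.088,(0,255,0)),(19.75,.084,(0,0,255)),(30,.084,(0,255,255))):
        L(np.c_[[c+Y@[x/1e3,y] for y in(-.009,.009)],[z]*2],k,False)
    ims.append(I)
cv2.imwrite('pics/c6.png',np.vstack([np.hstack(ims[:2]),np.hstack(ims[2:])])[:780])
" ; python3 -c "
import cv2;cv2.imwrite('pics/c6b.png',cv2.resize(cv2.imread('pics/c6.png'),(600,600)))"
```

```text
(no output)
```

View pics/c6b.png

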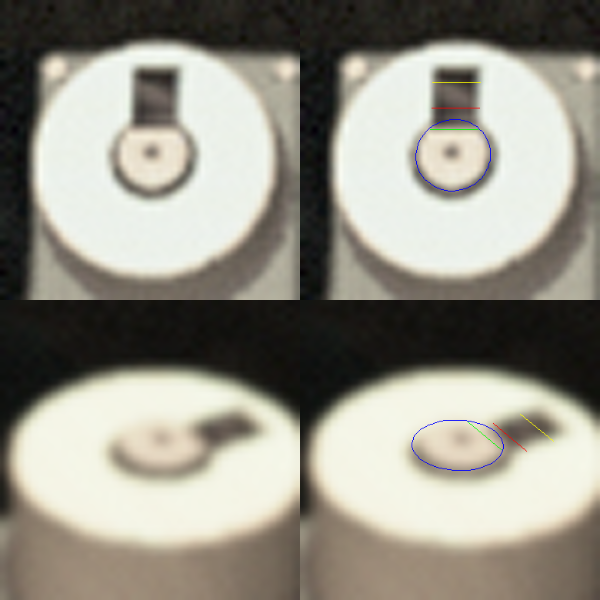

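```bash
cat >> h.py <<'E'
def avg(k=6):
    P=[];Fs=[];T=[]
    for i in range(k):
        ctrl.get_image("side"); s=ctrl.get_state(); P.append(s["position"]);Fs.append(s["ft_force"]);T.append(s["tool_rot"])
    P=np.array(P);Fs=np.array(Fs)
    M=R.from_rotvec(T).mean().as_matrix()
    print("t",round(s["time"],2),"P",P.mean(0).round(4),"sd",P.std(0).round(4),"F",Fs.mean(0).round(2),"sd",Fs.std(0).round(2),"yaw",round(np.arctan2(M[1,0],M[0,0]),4),"w",round(s["grip_width"]*87,1))
    return P.mean(0),M
E
python3 -c "
from h import *
p,M=avg(8)
print(M.T@(np.array([.5733,.0442,.145])-p)/.03)"
```

```text
t 6.5 P [0.5744 0.0413 0.1475] sd [0.0001 0.0003 0.0001] F [ 0.39  0.1  -1.24] sd [0.35 0.4  0.53] yaw 0.0188 w 23.8
[-0.03552498 -0.09861259  0.08231911]
```

Request:
{"method": "move_arm", "body": {"dp": [[-0.04,-0.1,0.2],[-0.04,-0.1,0.4],[-0.04,-0.1,0.5],[-0.04,-0.1,0.55],[-0.04,-0.1,0.6]], "turn": [0,0,0,0,0], "jaw": [-1,-1,-1,-1,-1]}}

```text
time: 7.0
position: [0.573, 0.0446, 0.1289]
tool_rot: [3.141, 0.031, -0.0]
ft_force: [0.2, 0.3, -0.9]
grip_width: 0.274
```

```bash
python3 -c "
from h import *
p,M=avg(4)
print(M.T@(np.array([.5733,.0442,.121])-p)/.03)
im=ctrl.get_image('side')[:,:,::-1]; hc=p+[0,0,.019]
u,v=proj('side',hc-[0,0,.06])[0].astype(int); off=np.array([u-25,v-25]);s=8
I=cv2.resize(im[v-25:v+25,u-25:u+25],None,fx=s,fy=s,interpolation=2); J=I.copy(); overlay(J,'side',hc,.022,s,off,(0,255,0))
cv2.imwrite('pics/c7.png',np.hstack([I,J]))
"
```

```text
t 7.2 P [0.573  0.0446 0.1291] sd [0.0001 0.     0.0002] F [ 0.14 -0.27 -1.16] sd [0.34 0.43 0.41] yaw 0.0194 w 23.5
[0.0086964  0.01482095 0.2693075 ]
```

View pics/c7.png

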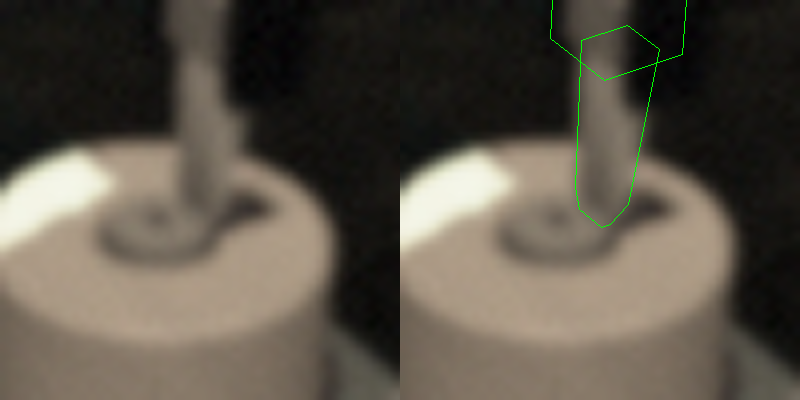

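Request:
{"method": "move_arm", "body": {"dp": [[0,0,0.05],[0,0,0.1],[0,0,0.15],[0,0,0.2]], "turn": [0,0,0,0], "jaw": [-1,-1,-1,-1]}}

```text
time: 7.65
position: [0.5737, 0.0447, 0.1234]
tool_rot: [3.141, 0.031, 0.002]
ft_force: [1.9, 0.1, -0.6]
grip_width: 0.276
```

```bash
python3 -c "
from h import *
avg(4)"
```

```text
t 7.85 P [0.5736 0.0447 0.1232] sd [0. 0. 0.] F [ 2.03  0.26 -2.08] sd [0.67 0.71 0.48] yaw 0.0195 w 23.8
```

Request:
{"method": "move_arm", "body": {"dp": [[0.04,0,0.0],[0.04,0,0.05],[0.04,0,0.1],[0.04,0,0.15]], "turn": [0,0,0,0], "jaw": [-1,-1,-1,-1]}}

```text
time: 8.25
position: [0.574, 0.0447, 0.1185]
tool_rot: [3.141, 0.031, -0.001]
ft_force: [0.5, -0.0, -0.8]
grip_width: 0.274
```

```bash
python3 -c "
from h import *
avg(4)"
```

```text
t 8.45 P [0.574  0.0447 0.1184] sd [0.     0.     0.0001] F [ 0.74 -0.02 -1.19] sd [0.32 0.4  0.46] yaw 0.0195 w 23.7
```

Request:
{"method": "move_arm", "body": {"dp": [[0,0,0.04],[0,0,0.08],[0,0,0.12],[0,0,0.12]], "turn": [0,0,0,0], "jaw": [-1,-1,-1,-1]}}

```text
time: 8.85
position: [0.5741, 0.0447, 0.1148]
tool_rot: [3.141, 0.031, -0.001]
ft_force: [0.7, 0.3, -0.9]
grip_width: 0.274
```

```bash
python3 -c "
from h import *
avg(3)"
```

```text
t 9.0 P [0.5741 0.0447 0.115 ] sd [0. 0. 0.] F [-0.36  0.22 -0.86] sd [0.3  0.1  0.18] yaw 0.0195 w 23.4
```

Tip about 12 mm deep with no resistance yet. I'll keep going in small steps.

Request:
{"method": "move_arm", "body": {"dp": [[0,0,0.03],[0,0,0.06],[0,0,0.09],[0,0,0.12],[0,0,0.12]], "turn": [0,0,0,0,0], "jaw": [-1,-1,-1,-1,-1]}}

```text
time: 9.5
position: [0.5741, 0.0447, 0.1113]
tool_rot: [3.141, 0.031, -0.0]
ft_force: [0.4, 0.2, -0.6]
grip_width: 0.269
```

```bash
python3 -c "
from h import *
avg(2)"
```

```text
t 9.6 P [0.5742 0.0447 0.1114] sd [0.     0.     0.0001] F [-0.23 -0.18 -1.32] sd [0.54 0.24 0.08] yaw 0.0195 w 23.8
```

Request:
{"method": "move_arm", "body": {"dp": [[0,0,0.03],[0,0,0.06],[0,0,0.09],[0,0,0.09]], "turn": [0,0,0,0], "jaw": [-1,-1,-1,-1]}}

```text
time: 10.0
position: [0.5741, 0.0447, 0.1086]
tool_rot: [3.141, 0.031, -0.0]
ft_force: [0.8, -0.6, -1.1]
grip_width: 0.273
```

```bash
python3 -c "
from h import *
avg(3)"
```

```text
t 10.15 P [0.5741 0.0447 0.1087] sd [0. 0. 0.] F [ 0.21 -0.1  -1.91] sd [0.36 0.6  0.62] yaw 0.0195 w 23.7
```

Request:
{"method": "move_arm", "body": {"dp": [[0,0,0.03],[0,0,0.06],[0,0,0.09],[0,0,0.09]], "turn": [0,0,0,0], "jaw": [-1,-1,-1,-1]}}

```text
time: 10.55
position: [0.5743, 0.0448, 0.107]
tool_rot: [3.141, 0.03, 0.0]
ft_force: [-3.0, -0.7, 4.4]
grip_width: 0.271
```

```bash
python3 -c "
from h import *
avg(3)"
```

```text
t 10.7 P [0.5743 0.0448 0.107 ] sd [0. 0. 0.] F [-2.36 -0.33  5.83] sd [0.17 0.16 0.08] yaw 0.0195 w 23.8
```

Request:
{"method": "move_arm", "body": {"dp": [[0,0,0.03],[0,0,0.06],[0,0,0.06]], "turn": [0,0,0], "jaw": [-1,-1,-1]}}

```text
time: 11.0
position: [0.5744, 0.0449, 0.1061]
tool_rot: [3.141, 0.031, 0.001]
ft_force: [-4.5, -0.1, 9.9]
grip_width: 0.27
```

```bash
python3 -c "
from h import *
avg(3)"
```

```text
t 11.15 P [0.5744 0.0449 0.1061] sd [0. 0. 0.] F [-4.59 -0.53 10.54] sd [0.23 0.5  0.11] yaw 0.0195 w 23.2
```

Request:
{"method": "move_arm", "body": {"dp": [[-0.02,0,0],[-0.04,0,0],[-0.04,0,0]], "turn": [0,0,0], "jaw": [-1,-1,-1]}}

```text
time: 11.45
position: [0.5742, 0.0448, 0.1061]
tool_rot: [3.141, 0.03, 0.005]
ft_force: [-1.1, -0.7, 8.1]
grip_width: 0.274
```

```bash
python3 -c "
from h import *
avg(3)"
```

```text
t 11.6 P [0.5742 0.0448 0.1062] sd [0. 0. 0.] F [-1.53 -0.02  7.42] sd [0.29 0.5  0.53] yaw 0.0194 w 23.4
```

Request:
{"method": "move_arm", "body": {"dp": [[-0.02,0,0.02],[-0.02,0,0.04],[-0.02,0,0.04]], "turn": [0,0,0], "jaw": [-1,-1,-1]}}

```text
time: 11.9
position: [0.5743, 0.0448, 0.106]
tool_rot: [3.141, 0.03, 0.007]
ft_force: [-3.4, -0.6, 12.4]
grip_width: 0.272
```

```bash
python3 -c "
from h import *
avg(3)"
```

```text
t 12.05 P [0.5743 0.0449 0.106 ] sd [0. 0. 0.] F [-2.3  -0.2  12.47] sd [0.32 0.27 0.44] yaw 0.0194 w 23.7
```

Request:
{"method": "move_arm", "body": {"dp": [[-0.02,0,0.01],[-0.03,0,0.025],[-0.03,0,0.025]], "turn": [0,0,0], "jaw": [-1,-1,-1]}}

```text
time: 12.35
position: [0.5742, 0.0449, 0.1059]
tool_rot: [3.141, 0.03, 0.01]
ft_force: [-1.9, -0.7, 13.8]
grip_width: 0.27
```

```bash
python3 -c "
from h import *
avg(4)"
```

```text
t 12.55 P [0.5742 0.0449 0.1059] sd [0. 0. 0.] F [-1.94 -0.13 14.21] sd [0.5  0.38 0.21] yaw 0.0193 w 23.4
```

Request:
{"method": "move_arm", "body": {"dp": [[0,0,-0.03],[0,0,-0.06],[0,0,-0.09],[0,0,-0.09]], "turn": [0,0,0,0], "jaw": [-1,-1,-1,-1]}}

```text
time: 12.95
position: [0.5738, 0.0448, 0.1061]
tool_rot: [-3.141, -0.03, -0.008]
ft_force: [5.3, 0.2, 3.7]
grip_width: 0.275
```

```bash
python3 -c "
from h import *
avg(3)"
```

```text
t 13.1 P [0.5738 0.0448 0.106 ] sd [0. 0. 0.] F [4.98 0.4  2.74] sd [0.68 0.11 0.31] yaw 0.0193 w 23.6
```

Request:
{"method": "move_arm", "body": {"dp": [[0.02,0,-0.01],[0.04,0,-0.03],[0.04,0,-0.03]], "turn": [0,0,0], "jaw": [-1,-1,-1]}}

```text
time: 13.4
position: [0.5738, 0.0448, 0.106]
tool_rot: [-3.141, -0.031, -0.003]
ft_force: [5.7, -0.0, 0.6]
grip_width: 0.274
```

Request:
{"method": "move_arm", "body": {"dp": [[0,0,0],[0,0,0],[0,0,0],[0,0,0],[0,0,0]], "turn": [0,0,0,0,0], "jaw": [0.2,0.2,0.2,0.2,0.2]}}

```text
time: 13.9
position: [0.5722, 0.0446, 0.1056]
tool_rot: [3.141, 0.031, -0.002]
ft_force: [-0.1, 0.4, -0.7]
grip_width: 0.581
```

```bash
python3 -c "
from h import *
avg(3)"
```

```text
t 14.05 P [0.5725 0.0446 0.1058] sd [0.0001 0.     0.0001] F [ 0.18 -0.18 -0.25] sd [0.22 0.34 0.33] yaw 0.0195 w 51.4
```

Request:
{"method": "move_arm", "body": {"dp": [[0,0,-0.4],[0,0,-0.9],[0,0,-1.4],[0.05,0,-1.5],[0.05,0,-1.5]], "turn": [0,0,0,0,0], "jaw": [0.2,0.2,0.2,0.2,-1]}}

```text
time: 14.55
position: [0.5753, 0.0447, 0.1525]
tool_rot: [3.141, 0.03, 0.004]
ft_force: [-1.2, 0.4, 0.2]
grip_width: 0.565
```

Request:
{"method": "move_arm", "body": {"dp": [[0,0,0],[0,0,0],[0,0,0],[0,0,0],[0,0,0]], "turn": [0,0,0,0,0], "jaw": [-1,-1,-1,-1,-1]}}

```text
time: 15.05
position: [0.5741, 0.0447, 0.1506]
tool_rot: [3.141, 0.031, -0.001]
ft_force: [-0.3, 0.3, -0.1]
grip_width: 0.139
```

```bash
python3 -c "
from h import *
avg(3)"
```

```text
t 15.2 P [0.5742 0.0447 0.1508] sd [0. 0. 0.] F [ 0.67  0.31 -0.17] sd [0.39 0.31 0.26] yaw 0.0195 w 3.2
```

Now I'll press the head top with closed fingers. It should meet them at TCP z of about 0.137.

Request:
{"method": "move_arm", "body": {"dp": [[0,0,0.15],[0,0,0.3],[0,0,0.36],[0,0,0.4],[0,0,0.43]], "turn": [0,0,0,0,0], "jaw": [-1,-1,-1,-1,-1]}}

```text
time: 15.7
position: [0.5742, 0.0447, 0.1378]
tool_rot: [3.141, 0.031, -0.0]
ft_force: [-0.6, -0.1, -0.1]
grip_width: 0.003
```

Request:
{"method": "move_arm", "body": {"dp": [[0,0,0.03],[0,0,0.05],[0,0,0.05]], "turn": [0,0,0], "jaw": [-1,-1,-1]}}

```text
time: 16.0
position: [0.5744, 0.0447, 0.1369]
tool_rot: [3.141, 0.031, 0.001]
ft_force: [-0.6, 0.9, 2.5]
grip_width: 0.004
```

```bash
python3 -c "
from h import *
avg(3)"
```

```text
t 16.15 P [0.5744 0.0448 0.1369] sd [0. 0. 0.] F [-0.23 -0.19  2.12] sd [0.77 0.25 0.42] yaw 0.0195 w 0.6
```

Request:
{"method": "move_arm", "body": {"dp": [[0,0,0.02],[0,0,0.04],[0,0,0.06],[0,0,0.06]], "turn": [0,0,0,0], "jaw": [-1,-1,-1,-1]}}

```text
time: 16.55
position: [0.575, 0.0449, 0.1367]
tool_rot: [3.141, 0.031, 0.003]
ft_force: [-2.0, -0.5, 10.5]
grip_width: 0.002
```

```bash
python3 -c "
from h import *
avg(3)"
```

```text
t 16.7 P [0.575  0.0449 0.1367] sd [0. 0. 0.] F [-2.32  0.2  10.24] sd [0.33 0.07 0.9 ] yaw 0.0195 w 0.6
```

Request:
{"method": "move_arm", "body": {"dp": [[0,0,0.015],[0,0,0.03],[0,0,0.04],[0,0,0.04]], "turn": [0,0,0,0], "jaw": [-1,-1,-1,-1]}}

```text
time: 17.1
position: [0.5755, 0.045, 0.1366]
tool_rot: [3.141, 0.031, 0.005]
ft_force: [-3.5, -0.3, 15.3]
grip_width: 0.006
```

```bash
python3 -c "
from h import *
avg(4)"
```

```text
t 17.3 P [0.5755 0.045  0.1366] sd [0. 0. 0.] F [-3.85 -0.36 14.78] sd [0.34 0.18 0.28] yaw 0.0195 w 0.5
```

Request:
{"method": "move_arm", "body": {"dp": [[-0.01,0,0.01],[-0.01,0,0.015],[-0.01,0,0.015]], "turn": [0,0,0], "jaw": [-1,-1,-1]}}

```text
time: 17.6
position: [0.5755, 0.0451, 0.1365]
tool_rot: [3.141, 0.031, 0.006]
ft_force: [-4.7, -0.3, 16.7]
grip_width: 0.004
```

```bash
python3 -c "
from h import *
avg(4)"
```

```text
t 17.8 P [0.5755 0.0451 0.1365] sd [0. 0. 0.] F [-3.57  0.14 16.52] sd [0.26 0.51 0.5 ] yaw 0.0195 w 0.8
```

Request:
{"method": "move_arm", "body": {"dp": [[0,0,-0.1],[0,0,-0.4],[0,0,-1.2],[0,0,-2.4],[0,0,-3.4]], "turn": [0,0,0,0,0], "jaw": [-1,-1,-1,-1,-1]}}

```text
time: 18.3
position: [0.5738, 0.0447, 0.2364]
tool_rot: [-3.141, -0.031, 0.0]
ft_force: [0.7, 0.1, -0.3]
grip_width: 0.007
```

Request:
{"method": "move_arm", "body": {"dp": [[0,0,0],[0,0,0],[0,0,0]], "turn": [0,0,0], "jaw": [-1,-1,-1]}}

```text
time: 18.6
position: [0.5732, 0.0445, 0.2338]
tool_rot: [3.141, 0.03, -0.003]
ft_force: [-0.4, -0.5, -0.9]
grip_width: 0.004
```

```bash
python3 -c "
from h import *
avg(2)
im=ctrl.get_image('side')[:,:,::-1]; cv2.imwrite('pics/side9.png',im); hc=np.array([.574,.0448,.1247])
u,v=proj('side',hc-[0,0,.04])[0].astype(int); off=np.array([u-28,v-28]);s=7
I=cv2.resize(im[v-28:v+28,u-28:u+28],None,fx=s,fy=s,interpolation=2); J=I.copy(); overlay(J,'side',hc,.0195,s,off,(0,255,0))
cv2.imwrite('pics/c8.png',np.hstack([I,J]))
"
```

```text
t 18.7 P [0.5731 0.0445 0.2336] sd [0. 0. 0.] F [ 0.09 -0.69  0.12] sd [0.52 0.78 0.27] yaw 0.0194 w 0.5
```

View pics/c8.png

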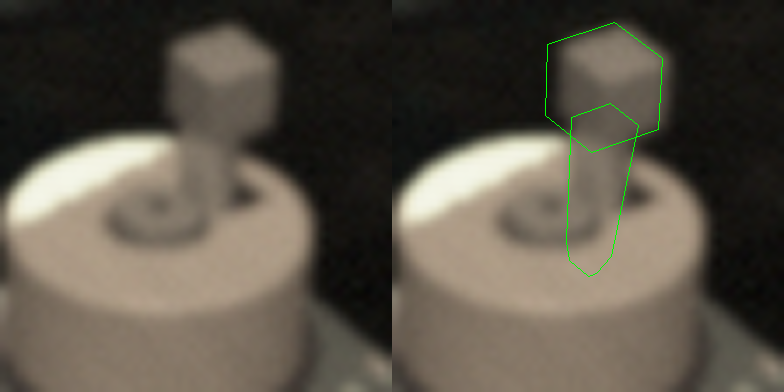

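```bash
python3 -c "
from h import *
ctrl.close_job()"
```

```text
the job is handed in; nothing more can be done
```

The key is wedged in the keyway with its sloping face to the cheek, I've let go of it, and the job was handed in at about 19 s of the 48 s. The system gives no verdict, so these are my own last checks.

- **How it went in:** I lifted the key from its stand and confirmed which way it faced by matching its outline in the side camera. I lowered it by feel until it became snug at roughly 19 mm. I pressed it to about 15 N while holding it. I then released it and pressed the head with closed fingers to about 16.5 N.
- **Holding test:** during that final press the key sank only about 0.4 mm. The pushes I read stayed under 17 N.
- **Final picture:** the key stands upright in the keyway with the arm clear, and I read no force on the tool.
- **Checks that disagreed:** the picture shows the key about 2 mm further towards the cheek than the arm pose implied, most likely an offset in the grasp. While gripped, sideways forces of up to about 6 N appeared; I backed these off, but about 5 N remained just before I opened the jaws.
- **Not checked:** I could not measure the key's force on the hub directly. I also did not check the positions of the battery, timer and spatula at the end, though the arm's path stayed well above them.

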